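# Clip the priority clip onto the work pan that holds the plaster cast

### The arm

A 6-joint arm with a two-finger parallel gripper is mounted at the origin on the work surface. World frame = base frame: x ahead of the robot, y to its left, z up, the work surface at z = 0. Lengths are in m, angles in rad, forces in N, time in s.
With the tool pointing down it reaches from about 0.25 to 0.8 m from the base axis. Payload 8.5 kg.
Tool frame: the origin (TCP) lies midway between the tips of the shut fingers; the grasp point (between the pads) lies arm.tcp_to_grasp behind it (arm.tcp_to_grasp is the distance from the TCP to the grasp point, in m); z points along the fingers, y is the line along which they close (so a half turn about z gives the same grasp; the last joint's range is limited). The gripper opens to 85 mm and grips with 20 to 120 N. Pads are 22 mm wide; open, the fingers measure 114 mm over their backs; the gripper's body (76 mm by 85 mm) begins 54 mm behind the grasp point. The pads swing forward as they close: fully open they stand 13 mm farther back than shut.
Start: joints at [-1.291, 0.238, -0.013, 1.319, 0, 1.571], TCP at [0.145, -0.505, 0.231] pointing down, gripper open.
Joint ranges: [-2.66, 2.66], [-1.03, 1.9], [-1.14, 1.46], [-1.82, 2.27], [-1.45, 1.34], [-3.14, 3.14]. Speed limits (rad/s): [2.22, 2.22, 2.79, 3.14, 3.14, 3.14].

### API

Orientations are given as [roll, pitch, yaw] about the fixed x, y, z axes, in that order (R = Rz(yaw) Ry(pitch) Rx(roll)).
In Python, from rig import arm gives the robot as it stands. The module is installed in compiled form; this text tells all that it offers.
- The arm moves only by the shell command python3 -m jog 'ROWS' [FORCE]. ROWS is JSON, a list of rows, each a list of 3 entries, a list of its own where there are three numbers: the shift along the tool's x, y, z in mm, then the turn, a rotation vector about the tool's x, y, z in rad, then the finger opening in mm, from 0 to 85.4. In form: [[[dx, dy, dz], [wx, wy, wz], grip], ...]. A call has 1 to 20 rows; each row is the pose to reach, as a shift and turn from the pose commanded when the call began, along the tool's axes at that moment; what a row does not reach only later rows make up. A row lasts 1/10 s, in which the tool goes at most 50 mm and 8.59 degrees, less where a joint would pass 70% of its speed; a pose out of reach is approached as far as the arm can. A call with a gripper value outside its range is refused whole. The fingers move at their own pace and stop on an object; FORCE is the grip in N (left out, the last holds). Time passes only in rows, so rows that repeat a pose let the fingers close. It gives the time, the measured TCP pose, the force, the opening and the grip force at its end, in the units of the state.
- arm.read_state(): the state, without advancing time (a new reading comes with each control period).
- arm.capture(name): name is "scene" or "top" or "wrist"; returns (picture, depth): 384x512x3 uint8, red, green, blue; 384x512 float32, m along the optical axis (not along the pixel's ray), 0 where there is no reading.
- arm.get_calibration(name): a dict with "K" (3x3 intrinsics, pixels), "pose" (4x4, takes a point from camera to world coordinates); the wrist camera has in their place "mount" (4x4, takes a point from camera to tool coordinates, whose origin is the TCP and whose axes are the flange's). Camera axes: x right, y down, z forward; pixel columns grow to the right and rows downward; lengths in m; the calibration is good to about 2 mm. A picture is of the moment at which its call begins: read the wrist's pose just before it. get_calibration takes no time and is no camera call.
- arm.sign_off(): hands the job in; it is judged then, once.
Trained networks look in the newest picture that a camera, given by its name, has taken for a name from the list of things; names that differ only in an ending like _2 or _b are one class to them, and where a whole thing is asked for, a point or a joint stands for the part that bears it (a point fixed in the world has none). Each returns a list of dicts, best first, with "score" (0 to 1); they miss things now and then, are a little off and sometimes report something else, mostly with a low value. They report only what shows in the picture. A call takes as long as a camera call.
- arm.find_in(label, camera): "rect" ([left, top, width, height] as shares, 0 to 1, of the picture: columns of its width, rows of its height, round what is visible of it).
- arm.masks_of(label, camera): "pixels" (384x512 bool, what is visible of it) and "rect" ([left, top, width, height] as shares, 0 to 1, of the picture: columns of its width, rows of its height, round what is visible of it).
- arm.spot_point(label, camera): "position" ([column, row] as shares, 0 to 1, of the picture: columns of its width, rows of its height: a listed point, or the origin of a listed thing).
The state is a dict: "time_s": time; "joint_pos": joint angles; "qvel": joint speeds; "joint_efforts": joint torques, N m; "position": TCP position; "tcp_rot": TCP orientation; "force": force on the tool from outside, world axes, zero at the start; "wrist_torque": the same for the moment, N m; "grip_width": finger opening in m; "grasp_force": force on a finger pad.
Only numpy, scipy, OpenCV 4.12 (cv2) and the standard library are available. Lean on these libraries where they do the work, as an engineer would, in place of code of your own. Each camera call takes 0.05 s, during which the arm holds its last target. There are 200 camera calls.

### The job

Take the red spring clip off its rack and clip it onto the raised end panel of whichever work pan holds the plaster cast, all the width of its jaws on the panel and pushed fully down, so that it grips there by itself. Leave the blue clip on the rack, and the cast and the metal impression tray lying where they are in their pans.

Things in the scene. Friction and masses are not known exactly. Their poses are not given: they have to be found in the camera images.
- clip_red: Sprung clip, red handles up, steel jaws with black tips down; at first fully down on the rack's plate. Origin: midway between the jaw tips, at their lower end. z up; x: direction in which jaws and handles close; y: along the hinge pin. 102 mm tall, jaws 36 mm wide (y), hinge pin 42 mm above the origin, about 85 g. This body is the lever on +x: it tilts 0.22 rad when the clip is squeezed.
- clip_red_grip (a point): Point midway between the handles, 80 mm above the clip's origin. Handles: 46 to 101 mm above the origin, 34 mm wide (y), leaning outwards 0.22 rad each; over their outsides 46 mm at the top, 22 mm at the bottom. Squeezed here along x with 10 N or more they stop upright, 19 mm over their outsides, and the jaw tips open evenly from 8 to 26 mm; let go, the spring shuts them.
- clip_red_throat (a point): Point of the red clip 36 mm above its origin, at the under side of the hinge pin, midway between the jaws: it meets the top edge of the panel when the clip is fully down.
- clip_red_jaw (a joint): Opening of the red clip (rad): 0 when the jaws are parallel and 8 mm apart, as when clipped on the rack or on a panel; 0.44 when the handles are squeezed to the stop; -0.15 when shut on nothing.
- clip_blue: A clip of the same make and size as the red one, with blue handles, clipped on the same rack, 90 mm from it. To be left there.
- rack: Clip rack, does not move: white base 70 mm (x) by 170 mm (y), 12 mm thick, with an upright aluminium plate in its middle, 8 mm thick along x, 170 mm long along y, its top edge 85 mm above the bench. Origin: centre of its underside.
- pan_left: Blue work pan on the robot's left (+y) side, fixed. 180 (x) by 140 mm (y), walls 45 mm high, 4 mm thick. Origin: centre of its underside, z up. In its -x end wall (facing the robot) stands a flat panel 8 mm thick (x), 100 mm wide (y), up to 100 mm above the bench. The pan holds either the plaster cast or the metal tray.
- pan_left_panel (a point): Middle of the top edge of the left pan's panel, 100 mm above the bench; x across the panel's thickness, y along its top edge, z up.
- pan_right: Dull green work pan on the robot's right (-y) side, fixed. 180 (x) by 140 mm (y), walls 45 mm high, 4 mm thick. Origin: centre of its underside, z up. In its -x end wall (facing the robot) stands a flat panel 8 mm thick (x), 100 mm wide (y), up to 100 mm above the bench. The pan holds either the plaster cast or the metal tray.
- pan_right_panel (a point): Middle of the top edge of the right pan's panel, 100 mm above the bench; x across the panel's thickness, y along its top edge, z up.
- cast: Plaster cast of a row of teeth, cream, 64 by 66 mm, 28 mm high, lying loose in one of the two pans. Origin: centre of its underside.
- tray: Steel horseshoe impression tray with a flat handle, 100 by 64 mm, 23 mm high, lying loose in the other pan. Origin: centre of its underside.

How it is judged:
By the outcome, as a careful person would: the job done as asked, in the order asked, and still so for the second after the job is handed in, with the robot touching nothing.
It also fails if it takes over 35 s, if anything falls off the work surface, if the arm or the gripper's body presses on something with over 40 N, if the wrist force passes 120 N, or if a joint passes its speed limit or range.

## Working session

There is one attempt and no reset: what is moved stays moved. The work goes in short steps, Python scripts to look and compute and a shell command to move; the robot and the scene stay as the last step left them, time stands still between calls to the robot, and variables do not carry over. Pictures are saved under pics/ and viewed, at most 10 in all, crops included, and the job is handed in when it is done.

```bash
mkdir -p pics; python3 - <<'E'
from rig import arm
import cv2,numpy as np
s=arm.read_state();print({k:np.round(s[k],3).tolist() for k in s})
print(arm.tcp_to_grasp)
ims=[]
for n in("scene","top"):
    p,d=arm.capture(n);np.savez(f"{n}.npz",p=p,d=d,**arm.get_calibration(n));ims.append(p[:,:,::-1])
    for l in("clip_red","clip_blue","rack","pan_left","pan_right","cast","tray"):
        print(n,l,[(round(r["score"],2),np.round(np.array(r["rect"])*[512,384,512,384]).tolist()) for r in arm.find_in(l,n)[:2]])
cv2.imwrite("pics/a.png",ims[0]);cv2.imwrite("pics/b.png",ims[1])
E
```

```text
{'time_s': 0.0, 'joint_pos': [-1.291, 0.239, -0.014, 1.319, -0.0, 1.571], 'qvel': [-0.0, 0.001, 0.0, -0.0, 0.001, -0.0], 'joint_efforts': [-0.0, -53.877, 34.644, 0.018, 0.0, 0.0], 'position': [0.145, -0.504, 0.231], 'tcp_rot': [-3.14, 0.0, 0.28], 'force': [0.461, 0.511, 0.261], 'wrist_torque': [-0.004, 0.011, 0.015], 'grasp_force': 0.0, 'grip_width': 0.086}
0.0187
scene clip_red [(0.74, [244.0, 138.0, 21.0, 42.0]), (0.24, [78.0, 144.0, 99.0, 95.0])]
scene clip_blue [(0.79, [284.0, 147.0, 24.0, 47.0])]
scene rack [(0.91, [235.0, 159.0, 78.0, 57.0])]
scene pan_left [(0.95, [262.0, 271.0, 142.0, 113.0]), (0.33, [294.0, 315.0, 45.0, 57.0])]
scene pan_right [(0.84, [80.0, 139.0, 100.0, 99.0])]
scene cast [(0.89, [113.0, 179.0, 32.0, 27.0]), (0.61, [246.0, 137.0, 21.0, 27.0])]
scene tray [(0.85, [297.0, 316.0, 46.0, 59.0]), (0.27, [235.0, 159.0, 77.0, 60.0])]
top clip_red [(0.69, [263.0, 229.0, 16.0, 25.0])]
top clip_blue [(0.65, [222.0, 247.0, 20.0, 22.0])]
top rack [(0.67, [215.0, 229.0, 76.0, 47.0])]
top pan_left [(0.96, [95.0, 125.0, 76.0, 81.0])]
top pan_right [(0.73, [316.0, 120.0, 72.0, 85.0])]
top cast [(0.63, [261.0, 231.0, 25.0, 27.0]), (0.6, [336.0, 145.0, 39.0, 35.0])]
top tray [(0.78, [121.0, 144.0, 35.0, 42.0])]
```

View pics/a.png

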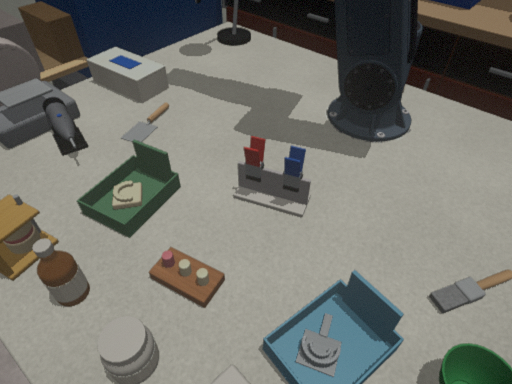

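View pics/b.png

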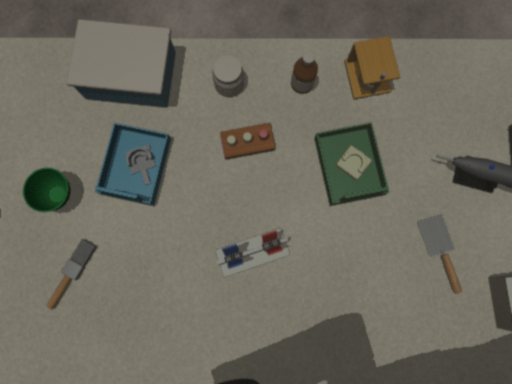

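The cast lies in the green right pan: top view (353,162), scene view (127,193). The tray is in the blue pan. The red clip is the rack's right-hand one: top view (272,242), scene view (255,155). Next I'll measure the rack and panel from both clouds.

```bash
cat > h.py <<'E'
import numpy as np,cv2
from scipy.spatial.transform import Rotation as R
def cloud(d,K,T):
    v,u=np.mgrid[0:384,0:512]
    P=np.stack([(u-K[0,2])/K[0,0]*d,(v-K[1,2])/K[1,1]*d,d],-1)@T[:3,:3].T+T[:3,3]
    P[d<=0]=np.nan
    return P
def wrist(arm):
    s=arm.read_state();p,d=arm.capture("wrist");c=arm.get_calibration("wrist")
    T=np.eye(4);T[:3,:3]=R.from_euler("xyz",s["tcp_rot"]).as_matrix();T[:3,3]=s["position"]
    return p,d,c["K"],T@c["mount"]
def line(P):  # centre (mid of extent), yaw of long axis in xy, extents
    q=P[:,:2];m=np.median(q,0);w=np.linalg.eigh(np.cov((q-m).T))[1][:,1]
    if w[1]<0:w=-w
    n=np.array([w[1],-w[0]]);a=(q-m)@w;b=(q-m)@n
    la,lb=np.percentile(a,[1,99]),np.percentile(b,[1,99])
    return np.round(m+w*la.mean()+n*lb.mean(),4),round(np.arctan2(-w[0],w[1]),4),np.round([np.ptp(la),np.ptp(lb)],4)
def report(p,P,tag):
    i=p.astype(int);z=P[...,2]
    red=(i[...,0]>1.8*i[...,1])&(i[...,0]>80)&(i[...,2]<.7*i[...,0])
    rr=red&(z>.08)&(z<.18)
    blue=(i[...,2]>1.5*i[...,0])&(z>.09)&(z<.16)
    green=(i[...,1]>1.15*i[...,0])&(i[...,1]>1.1*i[...,2])
    for n,m in(("red",rr),("redtop",rr&(z>.135)),("blue",blue&(abs(P[...,1])<.25)),("gpanel",green&(z>.065)&(z<.125)&(P[...,1]<-.1)),("gptop",green&(z>.092)&(z<.125)&(P[...,1]<-.1)),("gpan",green&(z<.055)&(z>.03)&(P[...,1]<-.1))):
        q=P[m]
        if len(q)>15:print(tag,n,len(q),*line(q),"z",np.round(np.percentile(q[:,2],[2,50,98]),4))
E
python3 - <<'E'
from h import *
for n in("top","scene"):
    f=np.load(n+".npz");P=cloud(f["d"],f["K"],f["pose"]);report(f["p"],P,n)
    print(n,"bench z",np.nanmedian(P[250:300,300:330,2]) if n=="top" else "")
    if n=="top":
        q=P[225:285,210:300].reshape(-1,3);r=q[(q[:,2]>.004)&(q[:,2]<.02)];print("base",line(r),np.median(r[:,2]))
E
```

```text
top red 54 [ 0.4728 -0.0485] -1.2246 [0.042  0.0279] z [0.1424 0.1489 0.1537]
top redtop 54 [ 0.4728 -0.0485] -1.2246 [0.042  0.0279] z [0.1424 0.1489 0.1537]
top blue 145 [0.4432 0.0357] -1.2383 [0.0421 0.0271] z [0.1108 0.1382 0.1517]
top gpanel 235 [ 0.5929 -0.264 ] 0.2024 [0.0991 0.0086] z [0.0665 0.0985 0.1037]
top gptop 167 [ 0.593  -0.2639] 0.2047 [0.0987 0.0086] z [0.0938 0.0994 0.1042]
top gpan 577 [ 0.676  -0.2454] 1.2011 [0.2153 0.202 ] z [0.0309 0.0425 0.0498]
top bench z -0.00011178430107228188
base (array([ 0.4495, -0.0104]), np.float64(0.2846), array([0.174 , 0.1335])) 0.011525371233876425
scene red 237 [ 0.4751 -0.0455] -1.0709 [0.0446 0.0303] z [0.1034 0.138  0.1511]
scene redtop 131 [ 0.4751 -0.0459] -1.1253 [0.0447 0.0298] z [0.136  0.1462 0.1514]
scene blue 549 [-0.241  -0.0223] -1.4957 [1.425  0.0889] z [0.0915 0.1275 0.1508]
scene gpanel 420 [ 0.5966 -0.2624] 0.1929 [0.0968 0.0078] z [0.0659 0.0867 0.102 ]
scene gptop 159 [ 0.5964 -0.263 ] 0.1994 [0.0964 0.0081] z [0.0929 0.0993 0.1024]
scene gpan 1291 [ 0.681  -0.2454] -1.2835 [0.1851 0.1481] z [0.0304 0.0403 0.0528]
scene bench z
```

```bash
cat >> h.py <<'E'
def jogto(s,pos,yaw):
    A=R.from_euler("xyz",s["tcp_rot"]);B=R.from_euler("xyz",[np.pi,0,yaw])
    print("jog mm",np.round(A.inv().apply(np.array(pos)-s["position"])*1000,1),"rot",np.round((A.inv()*B).as_rotvec(),4))
E
python3 - <<'E'
from h import *
from rig import arm
c=arm.get_calibration("wrist");print(c["mount"].round(3),c["K"].round(0))
s=arm.read_state()
jogto(s,[.45,-.05,.30],1.91)
E
```

```text
[[ 0.    -0.951 -0.309  0.08 ]
 [ 1.     0.     0.    -0.001]
 [-0.    -0.309  0.951 -0.143]
 [ 0.     0.     0.     1.   ]] [[281.   0. 257.]
 [  0. 281. 187.]
 [  0.   0.   1.]]
jog mm [ 418.7 -352.6  -68.7] rot [-1.0000e-04 -1.0000e-04 -1.6302e+00]
```

```bash
python3 -m jog '[[[430,-350,-30],[0,0,-1.63],85],[[430,-350,-30],[0,0,-1.63],85],[[430,-350,-30],[0,0,-1.63],85],[[430,-350,-30],[0,0,-1.63],85],[[430,-350,-30],[0,0,-1.63],85],[[430,-350,-30],[0,0,-1.63],85],[[430,-350,-30],[0,0,-1.63],85],[[430,-350,-30],[0,0,-1.63],85],[[430,-350,-30],[0,0,-1.63],85],[[430,-350,-30],[0,0,-1.63],85],[[430,-350,-30],[0,0,-1.63],85],[[430,-350,-30],[0,0,-1.63],85],[[430,-350,-30],[0,0,-1.63],85],[[430,-350,-30],[0,0,-1.63],85],[[430,-350,-30],[0,0,-1.63],85],[[430,-350,-30],[0,0,-1.63],85]]'
python3 - <<'E'
from h import *
from rig import arm
p,d,K,T=wrist(arm);P=cloud(d,K,T);report(p,P,"w");np.savez("w1",p=p,d=d,K=K,T=T)
q=P.reshape(-1,3);q=q[(abs(q[:,1])<.15)&(abs(q[:,0]-.455)<.1)]
for a,b in((.005,.02),(.075,.095)):
    r=q[(q[:,2]>a)&(q[:,2]<b)];print(a,line(r),np.median(r[:,2]),len(r))
cv2.imwrite("pics/w1.png",p[:,:,::-1])
E
```

```text
time_s: 2.4
position: [0.461, -0.0506, 0.2615]
tcp_rot: [3.142, 0.0, 1.907]
force: [0.3, -0.2, -0.6]
grip_width: 0.0849
grasp_force: 0.0
w red 1074 [ 0.4754 -0.0461] -1.2593 [0.0442 0.0314] z [0.1004 0.1367 0.151 ]
w redtop 556 [ 0.4755 -0.0462] -1.2584 [0.0445 0.0318] z [0.1359 0.1489 0.1512]
w blue 1473 [0.446  0.0378] -1.2254 [0.044  0.0317] z [0.1008 0.1366 0.1509]
w gpanel 358 [ 0.5897 -0.241 ] 0.1267 [0.0543 0.0085] z [0.0658 0.087  0.1013]
w gptop 142 [ 0.5887 -0.229 ] 0.1594 [0.0309 0.0088] z [0.0926 0.1003 0.1017]
w gpan 682 [ 0.6774 -0.2313] -1.0962 [0.1981 0.152 ] z [0.0304 0.0409 0.0533]
0.005 (array([ 0.4594, -0.0015]), np.float64(0.3236), array([0.1595, 0.0692])) 0.012544464506462738 3008
0.075 (array([ 0.4602, -0.005 ]), np.float64(0.3386), array([0.1678, 0.0176])) 0.08580761309338492 728
```

View pics/w1.png

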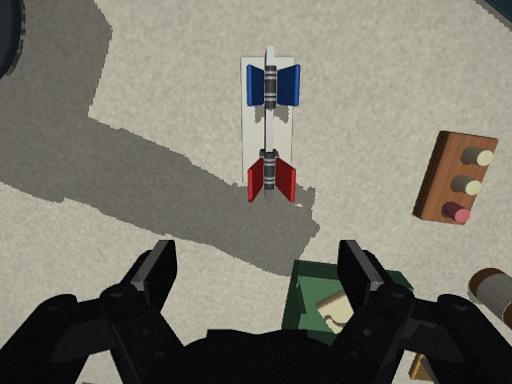

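The red clip stands at (250–295, 150–200), with the blue one above it at (270,85). The rack plate runs vertically in this image, in line with the tool's x. The views agree: clip at (0.4755, -0.0462), yaw about 0.335, top at 0.151. Next: straddle it and squeeze.

```bash
python3 -m jog '[[[-1,15,0],[0,0,0],85],[[-1,15,40],[0,0,0],85],[[-1,15,80],[0,0,0],85],[[-1,15,115],[0,0,0],85],[[-1,15,140],[0,0,0],85],[[-1,15,151],[0,0,0],85],[[-1,15,151],[0,0,0],85],[[-1,15,151],[0,0,0],60],[[-1,15,151],[0,0,0],40],[[-1,15,151],[0,0,0],15],[[-1,15,151],[0,0,0],10],[[-1,15,151],[0,0,0],10],[[-1,15,151],[0,0,0],10],[[-1,15,151],[0,0,0],10],[[-1,15,151],[0,0,0],10],[[-1,15,151],[0,0,0],10]]' 40
python3 - <<'E'
from h import *
from rig import arm
p,d,K,T=wrist(arm);P=cloud(d,K,T);report(p,P,"w")
cv2.imwrite("pics/w2.png",p[:,:,::-1])
E
```

```text
time_s: 4.05
position: [0.4766, -0.0457, 0.1119]
tcp_rot: [3.14, 0.002, 1.91]
force: [-4.0, -1.2, 10.5]
grip_width: 0.0185
grasp_force: 41.8
w red 1830 [ 0.4776 -0.045 ] 0.4151 [0.0325 0.0198] z [0.1036 0.1525 0.154 ]
w redtop 1409 [ 0.4775 -0.0452] 0.4547 [0.033  0.0205] z [0.1384 0.1528 0.154 ]
w blue 9087 [0.4529 0.0099] -1.3379 [0.0454 0.0916] z [0.1015 0.1397 0.1511]
w gpan 163 [ 0.6367 -0.1841] -1.4341 [0.0217 0.0034] z [0.0305 0.0386 0.0462]
```

View pics/w2.png

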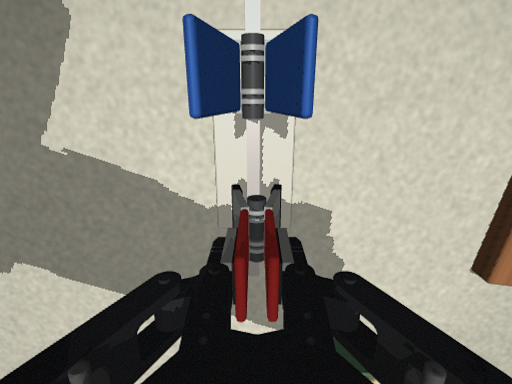

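Both red handles are held upright between the pads at (240–275, 210–320), and the opening reads 18.5 mm, the stop. Next: lift straight up.

```bash
python3 -m jog '[[[0,0,-5],[0,0,0],10],[[0,0,-15],[0,0,0],10],[[0,0,-35],[0,0,0],10],[[0,0,-60],[0,0,0],10],[[0,0,-90],[0,0,0],10],[[0,0,-120],[0,0,0],10],[[0,0,-140],[0,0,0],10],[[0,0,-140],[0,0,0],10],[[0,0,-140],[0,0,0],10]]'
python3 - <<'E'
from h import *
from rig import arm
s=arm.read_state();print(s["position"])
p,d,K,T=wrist(arm);P=cloud(d,K,T)
i=p.astype(int);red=(i[...,0]>1.8*i[...,1])&(i[...,0]>80)&(P[...,2]>.2)
q=P[red];print(line(q),np.percentile(q[:,2],[2,50,98]))
t=q[q[:,2]>.27];print("tops",line(t),len(t))
c=arm.capture("scene")
f=c[0];P=cloud(c[1],**{"K":arm.get_calibration("scene")["K"],"T":arm.get_calibration("scene")["pose"]})
sel=(np.hypot(P[...,0]-.477,P[...,1]+.045)<.05)&(P[...,2]>.1)
print("lowest near clip",np.percentile(P[sel][:,2],[0,1,3]))
report(f,P,"scene")
cr=f[60:220,180:340,::-1];cv2.imwrite("pics/s2.png",np.hstack([cv2.resize(cr,(400,400)),cv2.resize(p[:,:,::-1],(400,300),).copy() if 0 else cv2.resize(p[:,:,::-1],(400,400))]))
E
```

```text
time_s: 5.0
position: [0.4762, -0.0453, 0.2507]
tcp_rot: [3.141, 0.0, 1.91]
force: [-0.5, -0.5, -1.0]
grip_width: 0.019
grasp_force: 40.7
[ 0.47618949 -0.04531158  0.25065928]
(array([ 0.4773, -0.0447]), np.float64(0.4154), array([0.0327, 0.0198])) [0.24438808 0.29134186 0.29271354]
tops (array([ 0.4772, -0.0448]), np.float64(0.4706), array([0.0332, 0.0208])) 1366
lowest near clip [0.19030279 0.19541273 0.20284736]
scene blue 444 [0.4465 0.0377] -1.5373 [0.0463 0.0394] z [0.1    0.133  0.1508]
scene gpanel 424 [ 0.5968 -0.2625] 0.1801 [0.0961 0.0087] z [0.0656 0.087  0.1019]
scene gptop 160 [ 0.5964 -0.2625] 0.2057 [0.0948 0.0074] z [0.0921 0.0995 0.1023]
scene gpan 1287 [ 0.6812 -0.2456] -1.2674 [0.1864 0.1511] z [0.0304 0.0402 0.0516]
```

View pics/s2.png

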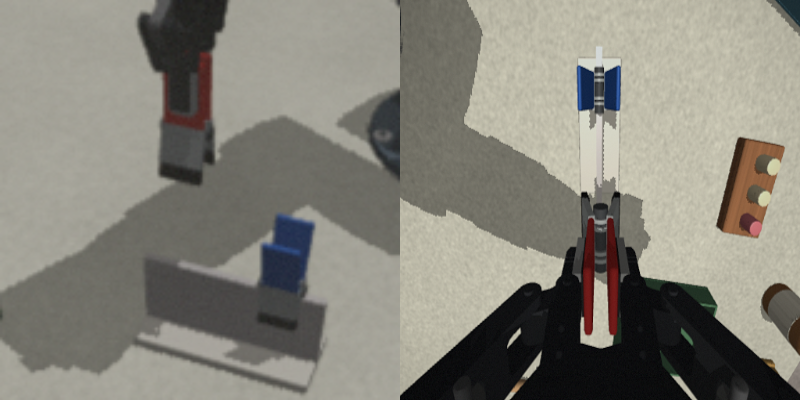

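The clip hangs upright in the gripper and the blue clip is untouched on the rack. Next: a wrist look at the green pan's panel.

```bash
python3 -m jog '[[[-20,1,0],[0,0,0.01],10],[[-60,4,0],[0,0,0.03],10],[[-100,7,0],[0,0,0.04],10],[[-140,9,0],[0,0,0.06],10],[[-180,12,0],[0,0,0.08],10],[[-220,15,0],[0,0,0.09],10],[[-260,17,0],[0,0,0.11],10],[[-300,20,0],[0,0,0.12],10],[[-330,22,0],[0,0,0.14],10],[[-344,23,0],[0,0,0.14],10],[[-344,23,0],[0,0,0.14],10],[[-344,23,0],[0,0,0.14],10]]'
python3 - <<'E'
from h import *
from rig import arm
s=arm.read_state()
p,d,K,T=wrist(arm);P=cloud(d,K,T);report(p,P,"w")
i=p.astype(int);red=(i[...,0]>1.8*i[...,1])&(i[...,0]>80)&(P[...,2]>.2)
t=P[red];t=t[t[:,2]>.27];print("handle tops",line(t),len(t),"tcp",s["position"])
cv2.imwrite("pics/w3.png",p[:,:,::-1])
E
```

```text
time_s: 6.3
position: [0.6117, -0.3618, 0.2488]
tcp_rot: [-3.14, -0.002, 1.77]
force: [0.1, -0.3, -0.8]
grip_width: 0.0185
grasp_force: 40.7
w gpanel 896 [ 0.5963 -0.2634] 0.2068 [0.097  0.0074] z [0.099  0.1005 0.1021]
w gptop 896 [ 0.5963 -0.2634] 0.2068 [0.097  0.0074] z [0.099  0.1005 0.1021]
w gpan 3110 [ 0.6805 -0.246 ] 1.2768 [0.213  0.1986] z [0.0306 0.0442 0.047 ]
handle tops (array([ 0.6128, -0.3619]), np.float64(0.1854), array([0.0322, 0.0186])) 1351 tcp [ 0.61168691 -0.36177532  0.24884335]
```

View pics/w3.png

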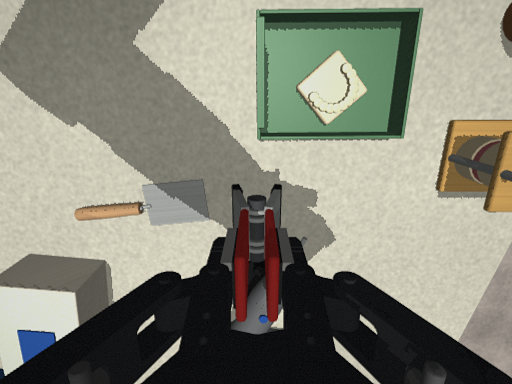

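The panel's top edge runs from about (262,10) to (262,138), and the cast sits undisturbed at (332,88). Panel at (0.596, -0.263), yaw 0.207, top 0.1005. Next: go over it and down to just above seating.

```bash
python3 -m jog '[[[25,1,0],[0,0,-0.007],10],[[60,2,0],[0,0,-0.007],10],[[90,3,0],[0,0,-0.007],10],[[100,3,0],[0,0,-0.007],10],[[100,3,0],[0,0,-0.007],10],[[100,3,30],[0,0,-0.007],10],[[100,3,55],[0,0,-0.007],10],[[100,3,75],[0,0,-0.007],10],[[100,3,90],[0,0,-0.007],10],[[100,3,102],[0,0,-0.007],10],[[100,3,110],[0,0,-0.007],10],[[100,3,115],[0,0,-0.007],10],[[100,3,115],[0,0,-0.007],10],[[100,3,115],[0,0,-0.007],10]]'
python3 -m jog '[[[0,0,2],[0,0,0],10],[[0,0,4],[0,0,0],10],[[0,0,4],[0,0,0],10],[[0,0,4],[0,0,0],10]]'
```

```text
time_s: 7.75
position: [0.5956, -0.2637, 0.1359]
tcp_rot: [3.141, 0.0, 1.777]
force: [0.1, 0.7, 0.1]
grip_width: 0.0187
grasp_force: 40.7
time_s: 8.15
position: [0.5954, -0.2635, 0.1314]
tcp_rot: [3.142, -0.0, 1.777]
force: [0.3, 0.2, -0.9]
grip_width: 0.0189
grasp_force: 40.7
```

```bash
python3 -m jog '[[[0,0,2],[0,0,0],10],[[0,0,2],[0,0,0],10],[[0,0,3],[0,0,0],10],[[0,0,3],[0,0,0],10],[[0,0,3],[0,0,0],10]]'; python3 -m jog '[[[0,0,1],[0,0,0],10],[[0,0,1],[0,0,0],10],[[0,0,1],[0,0,0],10]]'
```

```text
time_s: 8.65
position: [0.5953, -0.2635, 0.1283]
tcp_rot: [-3.142, -0.0, 1.777]
force: [0.3, 0.2, -0.9]
grip_width: 0.0189
grasp_force: 40.7
time_s: 8.95
position: [0.5953, -0.2635, 0.1273]
tcp_rot: [-3.142, -0.0, 1.777]
force: [0.3, 0.5, -0.9]
grip_width: 0.0184
grasp_force: 40.7
```

```bash
python3 -m jog '[[[0,0,1],[0,0,0],10],[[0,0,1],[0,0,0],10],[[0,0,1],[0,0,0],10]]'; python3 -m jog '[[[0,0,1],[0,0,0],10],[[0,0,1],[0,0,0],10],[[0,0,1],[0,0,0],10]]'
```

```text
time_s: 9.25
position: [0.5954, -0.2635, 0.127]
tcp_rot: [3.141, 0.0, 1.777]
force: [-2.4, 1.8, 5.7]
grip_width: 0.0187
grasp_force: 41.3
time_s: 9.55
position: [0.5954, -0.2635, 0.1269]
tcp_rot: [3.14, 0.001, 1.777]
force: [-3.6, 1.7, 12.6]
grip_width: 0.019
grasp_force: 42.1
```

Seated: contact at TCP z = 0.127, as predicted, now pressing with 12 N. Next: open while keeping light downward pressure, so the jaws shut in place.

```bash
python3 -m jog '[[[0,0,0],[0,0,0],22],[[0,0,1],[0,0,0],26],[[0,0,1],[0,0,0],30],[[0,0,2],[0,0,0],34],[[0,0,2],[0,0,0],38],[[0,0,3],[0,0,0],42],[[0,0,3],[0,0,0],46],[[0,0,3],[0,0,0],50],[[0,0,3],[0,0,0],60],[[0,0,3],[0,0,0],75],[[0,0,3],[0,0,0],85],[[0,0,3],[0,0,0],85],[[0,0,3],[0,0,0],85]]'
python3 - <<'E'
from h import *
from rig import arm
p,d,K,T=wrist(arm);P=cloud(d,K,T);report(p,P,"w");cv2.imwrite("pics/w4.png",p[:,:,::-1])
E
```

```text
time_s: 10.85
position: [0.5953, -0.2635, 0.1223]
tcp_rot: [3.142, -0.0, 1.777]
force: [0.1, -0.8, 0.2]
grip_width: 0.0847
grasp_force: 0.0
w red 5453 [ 0.5963 -0.2627] -1.3827 [0.0436 0.0315] z [0.1169 0.1527 0.1671]
w redtop 4212 [ 0.5963 -0.2628] -1.3842 [0.0438 0.0316] z [0.1362 0.1588 0.1671]
w gpanel 992 [ 0.5965 -0.2627] 0.2083 [0.0986 0.0085] z [0.0712 0.1004 0.102 ]
w gptop 904 [ 0.5961 -0.2629] 0.2089 [0.0986 0.0076] z [0.0977 0.1005 0.102 ]
w gpan 5266 [ 0.6894 -0.2306] 1.0165 [0.2152 0.1787] z [0.0307 0.0436 0.0466]
```

View pics/w4.png

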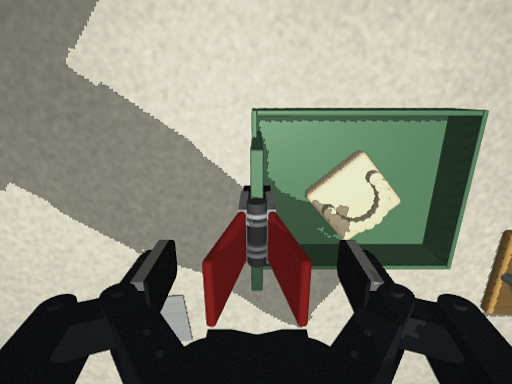

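The clip grips the panel at (257,190–270), with its handles spread and centred on the panel. Next: retreat straight up and check the height.

```bash
python3 -m jog '[[[0,0,-15],[0,0,0],85],[[0,0,-40],[0,0,0],85],[[0,0,-80],[0,0,0],85],[[0,0,-120],[0,0,0],85],[[0,0,-155],[0,0,0],85],[[-5,-15,-155],[0,0,0],85],[[-5,-15,-155],[0,0,0],85]]'
python3 - <<'E'
from h import *
from rig import arm
p,d,K,T=wrist(arm);report(p,cloud(d,K,T),"w")
for n in("scene","top"):
    f,d=arm.capture(n);c=arm.get_calibration(n);report(f,cloud(d,c["K"],c["pose"]),n)
    if n=="scene":cv2.imwrite("pics/s5.png",cv2.resize(f[110:250,60:320,::-1],(780,420)))
E
```

```text
time_s: 11.6
position: [0.5811, -0.2723, 0.2784]
tcp_rot: [3.14, 0.001, 1.776]
force: [0.0, -0.5, -0.7]
grip_width: 0.0849
grasp_force: 0.0
w red 1157 [ 0.5963 -0.2631] -1.3901 [0.044 0.032] z [0.1172 0.1522 0.1674]
w redtop 874 [ 0.5964 -0.2632] -1.3882 [0.0442 0.0321] z [0.1361 0.1595 0.1675]
w gpanel 366 [ 0.5959 -0.2632] 0.2095 [0.0986 0.0076] z [0.0748 0.1003 0.1036]
w gptop 324 [ 0.596  -0.2632] 0.2039 [0.0987 0.0074] z [0.0985 0.1005 0.104 ]
w gpan 1937 [ 0.6813 -0.2452] -0.5441 [0.2109 0.2162] z [0.0309 0.0444 0.047 ]
scene red 260 [ 0.5964 -0.2617] -1.1438 [0.0442 0.0326] z [0.1165 0.1452 0.1673]
scene redtop 178 [ 0.5967 -0.2622] -1.222 [0.0438 0.0318] z [0.1366 0.1542 0.1674]
scene blue 524 [-0.2448 -0.0026] -1.5131 [1.4315 0.0392] z [0.0929 0.1297 0.151 ]
scene gpanel 243 [ 0.5963 -0.2621] 0.2188 [0.0952 0.0088] z [0.066  0.0867 0.1021]
scene gptop 89 [ 0.5962 -0.2622] 0.2246 [0.0954 0.009 ] z [0.0923 0.0991 0.1026]
scene gpan 1292 [ 0.6811 -0.2457] -1.2965 [0.1835 0.1471] z [0.0304 0.0401 0.0522]
top red 80 [ 0.5934 -0.2643] -1.3623 [0.0446 0.0303] z [0.1529 0.1649 0.1689]
top redtop 80 [ 0.5934 -0.2643] -1.3623 [0.0446 0.0303] z [0.1529 0.1649 0.1689]
top blue 135 [0.443  0.0357] -1.2269 [0.0417 0.0273] z [0.1113 0.14   0.1515]
top gpanel 133 [ 0.5951 -0.2633] 0.2099 [0.0996 0.013 ] z [0.067  0.0989 0.1051]
top gptop 99 [ 0.5929 -0.2639] 0.2066 [0.0996 0.0082] z [0.0927 0.0999 0.1081]
top gpan 578 [ 0.6762 -0.2461] 0.979 [0.2151 0.2125] z [0.0304 0.0424 0.0485]
```

View pics/s5.png

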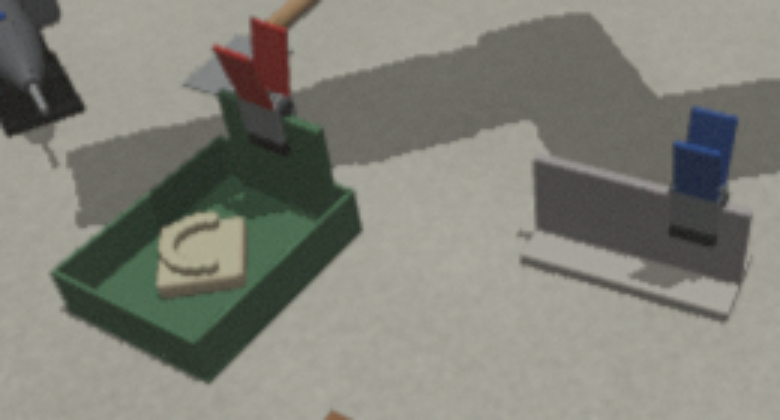

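The clip is on the panel and centred, with the cast and the blue clip unmoved. Its handle tops are 16.3 mm higher than on the rack, though, where 15 is expected. It may have risen about 1 mm as the pads swung back, so I'll squeeze it again, press and release with more downward follow.

```bash
python3 -m jog '[[[5,15,0],[0,0,0],85],[[5,15,40],[0,0,0],85],[[5,15,80],[0,0,0],85],[[5,15,120],[0,0,0],85],[[5,15,145],[0,0,0],85],[[5,15,151],[0,0,0],85],[[5,15,151],[0,0,0],60],[[5,15,151],[0,0,0],40],[[5,15,151],[0,0,0],15],[[5,15,151],[0,0,0],10],[[5,15,151],[0,0,0],10],[[5,15,151],[0,0,0],10],[[5,15,151],[0,0,0],10],[[5,15,151],[0,0,0],10],[[5,15,151],[0,0,0],10]]' 40
```

```text
time_s: 13.25
position: [0.5963, -0.2643, 0.1288]
tcp_rot: [3.139, 0.003, 1.776]
force: [-1.4, -0.6, 7.0]
grip_width: 0.0188
grasp_force: 42.1
```

```bash
python3 -m jog '[[[0,0,1],[0,0,0],10],[[0,0,2],[0,0,0],10],[[0,0,2],[0,0,0],10]]'
```

```text
time_s: 13.55
position: [0.5963, -0.2643, 0.1287]
tcp_rot: [3.137, 0.004, 1.776]
force: [-6.0, 2.0, 19.7]
grip_width: 0.0189
grasp_force: 43.4
```

```bash
python3 -m jog '[[[0,0,1],[0,0,0],20],[[0,0,2],[0,0,0],24],[[0,0,3],[0,0,0],28],[[0,0,4],[0,0,0],32],[[0,0,5],[0,0,0],36],[[0,0,6],[0,0,0],40],[[0,0,7],[0,0,0],44],[[0,0,8],[0,0,0],48],[[0,0,8],[0,0,0],60],[[0,0,8],[0,0,0],85],[[0,0,8],[0,0,0],85],[[0,0,8],[0,0,0],85]]'
python3 -m jog '[[[0,0,-20],[0,0,0],85],[[0,0,-60],[0,0,0],85],[[0,0,-100],[0,0,0],85],[[0,0,-140],[0,0,0],85],[[0,0,-160],[0,0,0],85],[[-5,-15,-160],[0,0,0],85],[[-5,-15,-160],[0,0,0],85]]'
python3 - <<'E'
from h import *
from rig import arm
p,d,K,T=wrist(arm);report(p,cloud(d,K,T),"w")
for n in("scene","top"):
    f,d=arm.capture(n);c=arm.get_calibration(n);report(f,cloud(d,c["K"],c["pose"]),n)
    if n=="scene":cv2.imwrite("pics/s6.png",cv2.resize(f[110:250,60:320,::-1],(780,420)))
E
```

```text
time_s: 14.75
position: [0.5953, -0.2635, 0.1163]
tcp_rot: [-3.142, -0.0, 1.777]
force: [0.1, 0.7, -0.3]
grip_width: 0.0852
grasp_force: 0.0
time_s: 15.45
position: [0.5805, -0.2723, 0.2764]
tcp_rot: [-3.141, 0.0, 1.776]
force: [0.4, -0.2, 0.1]
grip_width: 0.0852
grasp_force: 0.0
w red 1178 [ 0.5961 -0.2629] -1.3712 [0.0446 0.0315] z [0.115  0.1509 0.1661]
w redtop 881 [ 0.5961 -0.263 ] -1.3692 [0.0447 0.0316] z [0.1355 0.159  0.1662]
w gpanel 382 [ 0.5973 -0.2625] 0.2057 [0.0978 0.0106] z [0.0731 0.1003 0.1051]
w gptop 336 [ 0.596  -0.2627] 0.2055 [0.0977 0.0078] z [0.094  0.1004 0.1101]
w gpan 1940 [ 0.6797 -0.2449] 1.5534 [0.199  0.1669] z [0.0312 0.0444 0.0472]
scene red 266 [ 0.5965 -0.2621] -1.1728 [0.0442 0.0333] z [0.1162 0.1449 0.1659]
scene redtop 183 [ 0.5964 -0.2619] -1.2596 [0.0435 0.0311] z [0.1355 0.1527 0.166 ]
scene blue 521 [-0.2433 -0.0023] -1.5129 [1.4284 0.0386] z [0.0937 0.1306 0.1511]
scene gpanel 248 [ 0.5965 -0.2628] 0.2181 [0.098  0.0086] z [0.0654 0.0865 0.1022]
scene gptop 94 [ 0.5959 -0.2619] 0.2195 [0.095  0.0088] z [0.0922 0.0989 0.1025]
scene gpan 1314 [ 0.6811 -0.2456] -1.2727 [0.1862 0.1502] z [0.0304 0.0403 0.0523]
top red 82 [ 0.5934 -0.2644] -1.3803 [0.0441 0.0304] z [0.1491 0.1637 0.1675]
top redtop 82 [ 0.5934 -0.2644] -1.3803 [0.0441 0.0304] z [0.1491 0.1637 0.1675]
top blue 130 [0.4429 0.0358] -1.2268 [0.0417 0.0272] z [0.1122 0.139  0.1517]
top gpanel 131 [ 0.5952 -0.2637] 0.2071 [0.0994 0.0133] z [0.0678 0.0993 0.1039]
top gptop 97 [ 0.5928 -0.2643] 0.2071 [0.0995 0.0082] z [0.0933 0.1001 0.1041]
top gpan 573 [ 0.6762 -0.2457] 0.9997 [0.2164 0.2112] z [0.0304 0.0429 0.0487]
```

View pics/s6.png

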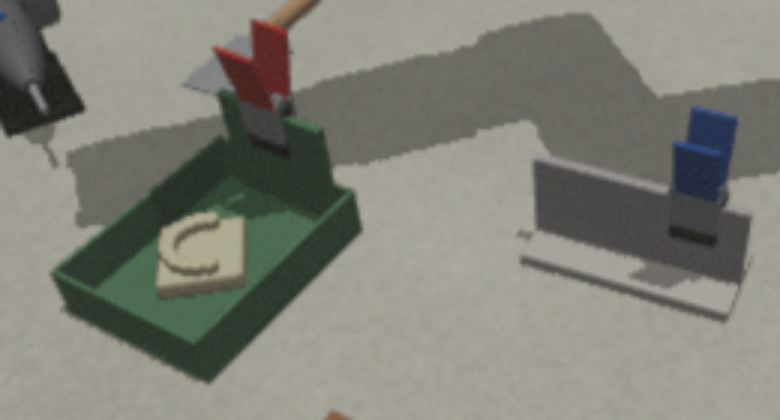

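The handle tops are now at 0.166, 15 mm above their height on the rack, so the clip is fully down. It is centred on the green panel. The cast and the blue clip haven't moved.

```bash
python3 -c "
from rig import arm
print(arm.sign_off())"
```

```text
the job is handed in; nothing more can be done
None
```

The red clip is fully down and centred on the panel of the green right pan, which holds the cast; the blue clip is still on the rack, the cast and tray were left alone, and I handed the job in at about 16 s.

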